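Press the proud cap home on the bonding board

ROBOT

A 7-joint arm with a two-finger parallel gripper is mounted at the origin on the work surface. World frame = base frame: x ahead of the robot, y to its left, z up, the work surface at z = 0. Lengths are in m, angles in rad, forces in N, time in s.
With the tool pointing down it reaches from about 0.4 to 0.875 m from the base axis. Payload 19.3 kg.
Tool frame: the origin (TCP) lies on the centre line of the jaws, within the pads' length; the fingertips stand robot.finger_overhang ahead of it and the grasp point (between the pads) lies 3 mm ahead of it (robot.finger_overhang is the distance from the TCP to the fingertips, in m); z points along the fingers, y is the direction in which the jaws open and shut (so a half turn about z gives the same grasp; the last joint's range is limited). The gripper opens to 85 mm and grips with 20 to 120 N. Pads are 22 mm wide; open, the fingers measure 114 mm over their backs; the gripper's body (76 mm by 85 mm) begins 54 mm behind the grasp point. The pads swing forward as they close: fully open they stand 13 mm farther back than shut.
Start: joints at [-1.19, 0.521, -0.036, 1.599, 0.021, 1.021, -0.113], TCP at [0.272, 0.563, 0.253] pointing down, gripper open.
Joint ranges: [-2.91, 2.91], [-0.3, 2.13], [-1.5, 1.42], [0.17, 2.43], [-1.26, 4.41], [0.16, 1.93], [-2.52, 2.52]. Speed limits (rad/s): [1.89, 1.89, 2.39, 2.39, 3.01, 3.01, 3.01].

INTERFACE

Orientations are given as a unit quaternion [w, x, y, z].
In Python, from bench import robot gives the robot as it stands. The module is installed in compiled form; this text tells all that it offers.
- The arm moves only by the tool step_arm, never from a script. Its argument "rows" is a list of rows, each a list of 3 entries, a list of its own where there are three numbers: the turn, a rotation vector about the tool's x, y, z in rad, then the shift along the tool's x, y, z in mm, then the opening, from 0 (shut) to 1 (fully open). A call has exactly 5 rows; each row shifts and turns the pose as measured when the row begins, along the tool's axes as they then stand; what a row does not reach is not made up. A row lasts 1/12 s, in which the tool goes at most 41.7 mm and 7.16 degrees, less where a joint would pass 70% of its speed; a pose out of reach is approached as far as the arm can. A call is refused whole if a number of a shift passes 41.7 or a number of a turn 0.125, either way. A call with a gripper value outside its range is refused whole. The fingers move at their own pace and stop on an object; "force" is the grip in N (left out, the last holds). Time passes only in rows, so rows that do not move let the fingers close, or fill a call up. It gives the time, the measured TCP pose, the force and the opening at its end, in the units of the state.
- robot.state(): the state, without advancing time (a new reading comes with each control period).
- robot.get_image(name): name is "side" or "top"; returns the picture (400x640x3 uint8, blue, green, red); there is no depth.
- robot.camera_info(name): a dict with "fov_y" (degrees; the focal length in pixels is half the picture's height over the tangent of half this angle, whatever the lens; pixels are square), "cx", "cy" (the principal point, pixels), "k1" (the pictures are not rectified: a ray, as slopes to the right and down, at radius r is drawn at 1 + k1 r^2 times it, then the intrinsics apply), "cam_to_world" (4x4, takes a point from camera to world coordinates). Camera axes: x right, y up, looking along -z (the intrinsics and any distortion apply to the point x, -y, -z); pixel columns grow to the right and rows downward; lengths in m; the calibration is good to about 2 mm. A picture is of the moment at which its call begins. camera_info takes no time and is no camera call.
- robot.finish_job(): hands the job in, once; it reports no verdict.
The state is a dict: "t": time; "joints": joint angles; "joint_velocities": joint speeds; "joint_torque": joint torques, N m; "tool_pos": TCP position; "ee_rot": TCP orientation; "wrist_force": force on the tool from outside, world axes, zero at the start; "torque": the same for the moment, N m; "finger_gap": finger opening in m.
Only numpy, scipy, OpenCV 4.12 (cv2) and the standard library are available. Lean on these libraries where they do the work, as an engineer would, in place of code of your own. Each camera call takes 0.05 s, during which the arm holds its last target. There are 200 camera calls.

TASK

One of the six round caps on the plywood bonding board still stands proud of the rest. With the fingertips press that cap gently straight down until it is fully home, level with the other caps, keep it pressed firmly against its stop for about two seconds so that the glue takes (a few newtons is enough, and never more than 40), then take the hand away. Lift nothing, do not touch the five seated caps, and leave the brass weights and everything else around where they stand.

Things in the scene. Friction and masses are not known exactly. Their poses are not given: they have to be found in the camera images.
- proud_cap (a joint): travel of the one proud cap in its collar, m, growing as it is pressed down: starts between 0.002 and 0.006; 0.020, its stop, is fully home, level with the other caps. It slides with about 3 N of steady friction, has no spring and stays where left (pulled up, it reads below 0). The collar's seat is rubber: cap and seat sink about 1 mm more per 2.5 N pressed and come back when let go
- cap_top (a point): centre of the flat top face of the proud cap: a round plastic cap, flat top 40 mm across, 30 mm tall in all, upright in one of the six metal collars of the board (any of the six). At the start its top is 14 to 18 mm higher than the others' (50 to 54 mm above the table); fully home it is 36 mm above the table.
- board: plywood bonding board fixed to the table, 190 mm (its x) by 270 mm (its y), 30 mm thick; origin at the centre of its underside, on the table. Six metal collars 50 mm across, 2 mm high, in two rows of three: at x = -38 and +38 mm, y = -75, 0 and +75 mm on the board. Each holds one cap; all six caps look the same.
- cap1: a seated cap, the same shape and colour as the proud one, its flat top 40 mm across and 36 mm above the table (origin 30 mm below its top, on its axis); leave it alone
- cap2: a seated cap, the same shape and colour as the proud one, its flat top 40 mm across and 36 mm above the table (origin 30 mm below its top, on its axis); leave it alone
- cap3: a seated cap, the same shape and colour as the proud one, its flat top 40 mm across and 36 mm above the table (origin 30 mm below its top, on its axis); leave it alone
- cap4: a seated cap, the same shape and colour as the proud one, its flat top 40 mm across and 36 mm above the table (origin 30 mm below its top, on its axis); leave it alone
- cap5: a seated cap, the same shape and colour as the proud one, its flat top 40 mm across and 36 mm above the table (origin 30 mm below its top, on its axis); leave it alone
- weight_a: small brass weight with a waist, 22 mm across, 30 mm tall, standing loose on the board in the middle of four caps; origin at the centre of its foot; leave it alone
- weight_b: the second brass weight, the same, in the middle of the other four caps; leave it alone
- tape: roll of tape lying flat, 90 mm across, 24 mm high, beside the board; origin at the centre of its underside; leave it alone
- bottle: white bottle, 54 mm across, 130 mm tall, standing beside the board; origin at the centre of its foot; leave it alone
- block_a: plum-coloured stepped plastic block, 70 by 90 mm, 42 mm high, loose beside the board; origin at the centre of its underside; leave it alone
- block_b: the smaller plum-coloured block, 70 by 60 mm, 42 mm high; leave it alone
- spatula: spatula 190 mm long, lying on the table along the board's edge nearest the robot, loose; leave it alone

How it is judged:
By the outcome, as a careful person would: the job done as asked, in the order asked, and still so for the second after the job is handed in, with the robot touching nothing.
It also fails if it takes over 35 s, if anything falls off the work surface, if the arm or the gripper's body presses on something with over 40 N, if the wrist force passes 120 N, or if a joint passes its speed limit or range.

## Working session

There is one attempt and no reset: what is moved stays moved. The work goes in short steps, Python scripts to look and compute and a tool call to move; the robot and the scene stay as the last step left them, time stands still between calls to the robot, and variables do not carry over. Pictures are saved under pics/ and viewed, about 8 in all and at most 12, crops included, and the job is handed in when it is done.

Besides the shell and the picture viewer there is one more tool, called after "Request:" by a JSON object that holds its "method" and its "body". step_arm: Moves the arm, as the interface text tells. Its arguments: {"type":"object","properties":{"rows":{"type":"array","items":{"type":"array"}},"force":{"type":"number"}},"required":["rows"]}

```bash
mkdir -p pics; python3 - <<'E'
from bench import robot
import cv2
s=robot.state();print(s,robot.finger_overhang)
for n in("top","side"):
    cv2.imwrite(f"pics/{n}0.png",robot.get_image(n));print(n,robot.camera_info(n))
E
```

```text
{'t': 0.0, 'joints': array([-1.19022245,  0.52202005, -0.03633613,  1.60001482,  0.0211967 ,
        1.02111638, -0.11280854]), 'joint_velocities': array([-0.00035134,  0.00037808,  0.00037928,  0.00155167,  0.00026925,
        0.00021259, -0.00019336]), 'joint_torque': array([-5.88770363e-04, -9.27122068e+01,  1.98020540e+00, -3.69928980e+01,
        1.79932552e-02,  8.41161353e-03,  5.10856125e-05]), 'tool_pos': array([0.27217491, 0.5622631 , 0.25271942]), 'ee_rot': array([-9.29288765e-05,  2.23489606e-01,  9.74706136e-01, -5.79449269e-04]), 'wrist_force': array([-0.2933635 ,  0.69624702,  0.90344509]), 'torque': array([ 0.01037885,  0.03747632, -0.01939293]), 'finger_gap': 0.08525588403545464} 0.022
top {'fov_y': 46.27398740202417, 'cx': 318.0199129347658, 'cy': 198.312561421914, 'k1': 0.01846734618901398, 'cam_to_world': array([[ 0.02846026,  0.98671093, -0.15997362,  0.43387422],
       [-0.9994683 ,  0.02554263, -0.02026539,  0.02716426],
       [-0.01590993,  0.16046532,  0.98691325,  1.00883582],
       [ 0.        ,  0.        ,  0.        ,  1.        ]])}
side {'fov_y': 53.43516135259679, 'cx': 328.03305375194793, 'cy': 194.75175697554295, 'k1': -0.09374640087221651, 'cam_to_world': array([[ 0.95868075,  0.16627057, -0.23083611,  0.40038285],
       [-0.28350614,  0.62561147, -0.72679747, -0.53050341],
       [ 0.02356869,  0.7622102 ,  0.6469004 ,  0.56547991],
       [ 0.        ,  0.        ,  0.        ,  1.        ]])}
```

View pics/top0.png

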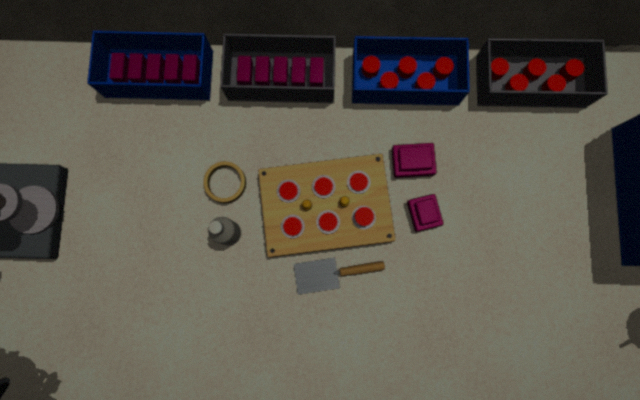

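View pics/side0.png

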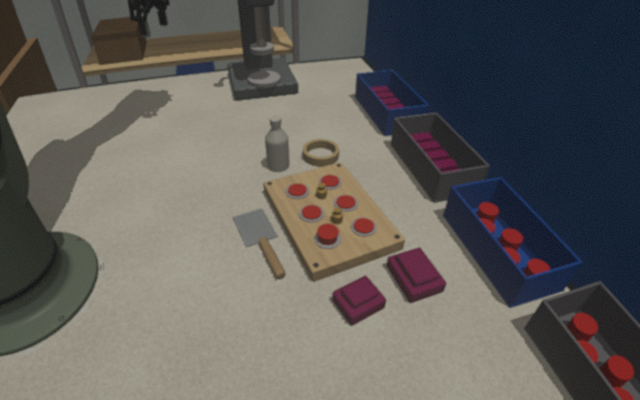

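The top view shows six red caps on the board, with the blocks to its right and the spatula below. In the side view the cap at about (327,233) shows a visible red wall, so it is the proud one. That is the cap in the near row on the block side, at (364,217) in the top view.

```bash
cat > h.py <<'E'
import numpy as np,cv2
from bench import robot
def cam(n):
    c=robot.camera_info(n);f=200/np.tan(np.radians(c["fov_y"])/2)
    K=np.array([[f,0,c["cx"]],[0,f,c["cy"]],[0,0,1]]);T=np.array(c["cam_to_world"]);return K,np.array([c["k1"],0,0,0.]),T
def ray(n,uv,z):
    K,d,T=cam(n);p=cv2.undistortPoints(np.array([[uv]],float),K,d)[0,0]
    r=T[:3,:3]@np.array([p[0],-p[1],-1]);o=T[:3,3];return o+r*(z-o[2])/r[2]
def proj(n,P):
    K,d,T=cam(n);q=(np.array(P)-T[:3,3])@T[:3,:3];q=q*[1,-1,-1]
    return cv2.projectPoints(q.reshape(-1,1,3),np.zeros(3),np.zeros(3),K,d)[0][:,0]
def blobs(im,x0,x1,y0,y1):
    b,g,r=[im[...,i].astype(int) for i in range(3)]
    m=((r>90)&(g<r*.4)&(b<r*.35)).astype(np.uint8);k=np.zeros_like(m);k[y0:y1,x0:x1]=m[y0:y1,x0:x1]
    n,l,s,c=cv2.connectedComponentsWithStats(k);return [(c[i],s[i,4],s[i,:4]) for i in range(1,n) if s[i,4]>60]
E
python3 - <<'E'
from h import *
im=cv2.imread("pics/top0.png");sd=cv2.imread("pics/side0.png")
P=[]
for c,a,bb in blobs(im,255,400,150,255):
    p=ray("top",c,.036);P.append(p);print("top",c.round(1),a,p.round(4),"z52",ray("top",c,.052).round(4))
for c,a,bb in blobs(sd,255,410,160,280): print("side",c.round(1),a,bb,ray("side",c,.036).round(4))
E
```

```text
top [358.1 181.6] 234 [ 0.6296 -0.0366  0.036 ] z52 [ 0.6263 -0.0355  0.052 ]
top [323.1 185.9] 237 [0.6183 0.0372 0.036 ] z52 [0.6153 0.037  0.052 ]
top [287.9 190.4] 240 [0.6069 0.1113 0.036 ] z52 [0.6041 0.1099 0.052 ]
top [363.7 216.1] 258 [ 0.5563 -0.0493  0.036 ] z52 [ 0.5543 -0.048   0.052 ]
top [327.7 221.4] 247 [0.5433 0.0255 0.036 ] z52 [0.5415 0.0256 0.052 ]
top [292. 226.] 245 [0.5316 0.0997 0.036 ] z52 [0.53   0.0985 0.052 ]
side [329.9 180.3] 100 [323 176  15  10] [0.6068 0.1094 0.036 ]
side [297.  189.5] 121 [289 185  16  10] [0.5314 0.0973 0.036 ]
side [345.5 201.5] 135 [338 197  16  10] [0.6174 0.035  0.036 ]
side [311.2 212. ] 154 [303 207  17  11] [0.5427 0.0229 0.036 ]
side [363.4 225.4] 175 [355 219  18  13] [ 0.6287 -0.0391  0.036 ]
side [327.5 231.5] 209 [319 225  18  14] [ 0.5585 -0.0367  0.036 ]
```

Request:
{"method": "step_arm", "body": {"rows": [[[0, 0, 0], [-20, -16, 0], 0], [[0, 0, 0], [-28, -23, 0], 0], [[0, 0, 0], [-28, -23, 0], 0], [[0, 0, 0], [-28, -23, 0], 0], [[0, 0, 0], [-28, -23, 0], 0]], "force": 30}}

```text
t: 0.52
tool_pos: [0.3406, 0.408, 0.2498]
ee_rot: [-0.002, 0.218, 0.976, -0.001]
wrist_force: [0.4, 0.1, 0.6]
finger_gap: 0.0257
```

Request:
{"method": "step_arm", "body": {"rows": [[[0, 0, 0], [-28, -23, 0], 0], [[0, 0, 0], [-28, -23, 0], 0], [[0, 0, 0], [-28, -23, 0], 0], [[0, 0, 0], [-28, -23, 0], 0], [[0, 0, 0], [-28, -23, 0], 0]]}}

```text
t: 0.93
tool_pos: [0.4199, 0.2355, 0.2491]
ee_rot: [-0.002, 0.217, 0.976, -0.002]
wrist_force: [1.2, 0.5, -0.7]
finger_gap: 0.0001
```

Request:
{"method": "step_arm", "body": {"rows": [[[0, 0, 0], [-28, -23, 0], 0], [[0, 0, 0], [-28, -23, 0], 0], [[0, 0, 0], [-28, -23, 0], 0], [[0, 0, 0], [-28, -23, 0], 0], [[0, 0, 0], [-28, -23, 0], 0]]}}

```text
t: 1.35
tool_pos: [0.4994, 0.0627, 0.249]
ee_rot: [-0.003, 0.217, 0.976, -0.002]
wrist_force: [1.1, 0.7, -0.0]
finger_gap: -0.0001
```

```bash
cat > d.py <<'E'
from h import *
from scipy.spatial.transform import Rotation as R
s=robot.state();q=s["ee_rot"];M=R.from_quat([*q[1:],q[0]]).as_matrix()
print("t",s["t"],"pos",s["tool_pos"].round(4),"z axis",M[:,2].round(4),"F",s["wrist_force"].round(2),"gap",s["finger_gap"],"tool shift mm",(M.T@(np.array([.5545,-.049,s["tool_pos"][2]])-s["tool_pos"])*1000).round(1))
print("rotvec fix",R.from_matrix(M.T@np.array([[2*.2235**2-1,.4357,0],[.4357,.900,0],[0,0,-1]])).as_rotvec().round(4))
E
python3 d.py
```

```text
t 1.35 pos [0.4994 0.0627 0.249 ] z axis [-0.006  -0.0023 -1.    ] F [ 1.05  0.69 -0.02] gap -6.957910288863563e-05 tool shift mm [-97.2 -77.8  -0.1]
rotvec fix [-0.0047 -0.0045  0.0133]
```

Next I'll finish the transit and descend to a TCP height of about 0.11.

Request:
{"method": "step_arm", "body": {"rows": [[[-0.0047, -0.0045, 0.013], [-28, -22, 0], 0], [[0, 0, 0], [-28, -22, 0], 0], [[0, 0, 0], [-24, -20, 10], 0], [[0, 0, 0], [-12, -10, 20], 0], [[0, 0, 0], [-4, -3, 25], 0]]}}

```text
t: 1.77
tool_pos: [0.5577, -0.0621, 0.1961]
ee_rot: [0.004, 0.227, 0.974, -0.0]
wrist_force: [0.5, 1.3, 0.2]
finger_gap: 0.0001
```

Request:
{"method": "step_arm", "body": {"rows": [[[0, 0, 0], [0, 0, 25], 0], [[0, 0, 0], [0, 0, 25], 0], [[0, 0, 0], [0, 0, 20], 0], [[0, 0, 0], [0, 0, 10], 0], [[0, 0, 0], [0, 0, 0], 0]]}}

```text
t: 2.18
tool_pos: [0.5563, -0.0661, 0.1077]
ee_rot: [0.001, 0.23, 0.973, -0.002]
wrist_force: [-0.6, -0.5, -0.4]
finger_gap: 0.0001
```

```bash
python3 d.py; python3 - <<'E'
from h import *
s=robot.state();a=robot.get_image("side")[150:290,230:430];b=robot.get_image("top")[140:280,250:450]
cv2.imwrite("pics/c1.png",cv2.resize(np.hstack([a,b]),(800,280),interpolation=cv2.INTER_CUBIC))
E
```

```text
t 2.1833 pos [ 0.5563 -0.0661  0.1077] z axis [ 0.0019 -0.0035 -1.    ] F [-0.62 -0.51 -0.4 ] gap 0.00012592575135958288 tool shift mm [ 9.2 14.5 -0.1]
rotvec fix [-0.0023  0.0033 -0.0127]
```

View pics/c1.png

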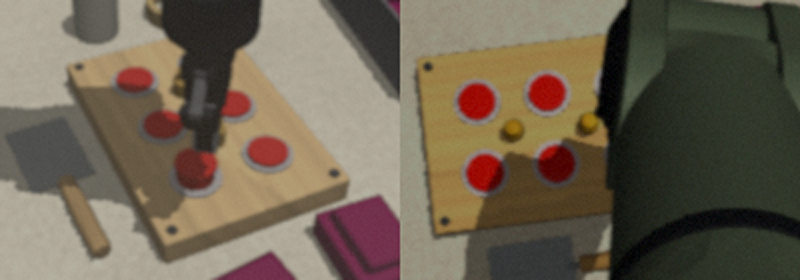

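The side crop shows the closed fingers above the proud cap, which is at about (195,165) in the crop. They overshot by about 17 mm, so I'll correct that.

Request:
{"method": "step_arm", "body": {"rows": [[[-0.0023, 0.0033, -0.0127], [5, 8, 0], 0], [[0, 0, 0], [3, 5, 0], 0], [[0, 0, 0], [0, 0, 0], 0], [[0, 0, 0], [0, 0, 0], 0], [[0, 0, 0], [0, 0, 0], 0]]}}

```text
t: 2.7
tool_pos: [0.558, -0.0481, 0.1147]
ee_rot: [0.004, 0.222, 0.975, 0.001]
wrist_force: [0.5, -1.3, -0.4]
finger_gap: -0.0002
```

```bash
python3 d.py; python3 - <<'E'
from h import *
a=robot.get_image("side")[170:270,250:410]
cv2.imwrite("pics/c2.png",cv2.resize(a,(800,500),interpolation=cv2.INTER_CUBIC))
p=robot.state()["tool_pos"];print("tip px in crop",((proj("side",p-[0,0,.022])-[250,170])*5).round(),"cap",((proj("side",[.5545,-.049,.052])-[250,170])*5).round())
E
```

```text
t 2.7 pos [ 0.558  -0.0481  0.1147] z axis [ 0.0091  0.001  -1.    ] F [ 0.55 -1.29 -0.37] gap -0.00018989384779237288 tool shift mm [ 2.7 -2.4 -0. ]
rotvec fix [0.0049 0.0078 0.0031]
tip px in crop [[399. 217.]] cap [[388. 302.]]
```

View pics/c2.png

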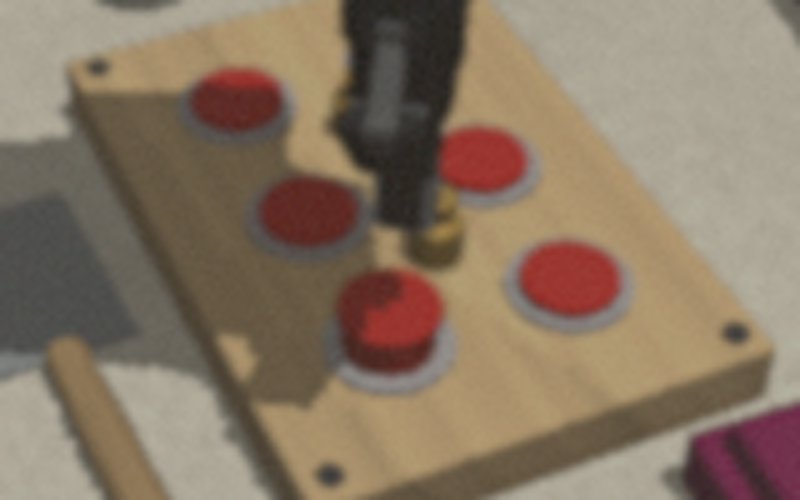

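The fingertips are at about (405,222) and the cap top is at about (390,305). Both match the projections, so the calibration is good. I'll descend gently.

Request:
{"method": "step_arm", "body": {"rows": [[[0.004, 0.007, 0.003], [2.5, -2.5, 5], 0], [[0, 0, 0], [0, 0, 7], 0], [[0, 0, 0], [0, 0, 7], 0], [[0, 0, 0], [0, 0, 4], 0], [[0, 0, 0], [0, 0, 0], 0]]}}

```text
t: 3.17
tool_pos: [0.5543, -0.0501, 0.0893]
ee_rot: [0.0, 0.224, 0.975, 0.0]
wrist_force: [-0.8, -0.3, -0.7]
finger_gap: 0.0
```

Request:
{"method": "step_arm", "body": {"rows": [[[0, 0, 0], [0, 0, 0], 0], [[0, 0, 0], [0, 0, 0], 0], [[0, 0, 0], [0, 0, 0], 0], [[0, 0, 0], [0, 0, 0], 0], [[0, 0, 0], [0, 0, 0], 0]]}}

```text
t: 3.58
tool_pos: [0.5541, -0.0504, 0.0887]
ee_rot: [-0.0, 0.224, 0.975, -0.0]
wrist_force: [-0.4, 0.3, 0.4]
finger_gap: 0.0
```

```bash
python3 d.py
```

```text
t 3.5833 pos [ 0.5541 -0.0504  0.0887] z axis [-6.e-04 -1.e-04 -1.e+00] F [-0.42  0.28  0.39] gap 2.4797181128104082e-05 tool shift mm [ 0.2  1.4 -0. ]
rotvec fix [-0.0004 -0.0005 -0.0015]
```

Request:
{"method": "step_arm", "body": {"rows": [[[0, 0, 0], [0, 1.3, 3], 0], [[0, 0, 0], [0, 0, 4], 0], [[0, 0, 0], [0, 0, 4], 0], [[0, 0, 0], [0, 0, 4], 0], [[0, 0, 0], [0, 0, 3], 0]]}}

```text
t: 4.0
tool_pos: [0.5554, -0.0489, 0.07]
ee_rot: [0.001, 0.224, 0.975, 0.0]
wrist_force: [-0.2, -1.0, 2.5]
finger_gap: 0.0004
```

Request:
{"method": "step_arm", "body": {"rows": [[[0, 0, 0], [0, 0, 3], 0], [[0, 0, 0], [0, 0, 3], 0], [[0, 0, 0], [0, 0, 3], 0], [[0, 0, 0], [0, 0, 2], 0], [[0, 0, 0], [0, 0, 0], 0]]}}

```text
t: 4.42
tool_pos: [0.5555, -0.049, 0.057]
ee_rot: [0.001, 0.224, 0.975, 0.0]
wrist_force: [0.1, 0.5, 2.3]
finger_gap: 0.0002
```

Request:
{"method": "step_arm", "body": {"rows": [[[0, 0, 0], [0, 0, 1], 0], [[0, 0, 0], [0, 0, 1], 0], [[0, 0, 0], [0, 0, 1], 0], [[0, 0, 0], [0, 0, 1], 0], [[0, 0, 0], [0, 0, 0], 0]]}}

```text
t: 4.83
tool_pos: [0.5556, -0.049, 0.0537]
ee_rot: [0.001, 0.224, 0.975, 0.0]
wrist_force: [-2.5, 1.2, 10.8]
finger_gap: 0.0001
```

The force is rising on the seat: 10.8 N, about 3 mm into the rubber. I'll hold it there.

Request:
{"method": "step_arm", "body": {"rows": [[[0, 0, 0], [0, 0, 1], 0], [[0, 0, 0], [0, 0, 0.5], 0], [[0, 0, 0], [0, 0, 0], 0], [[0, 0, 0], [0, 0, 0], 0], [[0, 0, 0], [0, 0, 0], 0]]}}

```text
t: 5.25
tool_pos: [0.5556, -0.049, 0.0541]
ee_rot: [0.001, 0.224, 0.974, 0.001]
wrist_force: [-2.4, 0.3, 8.8]
finger_gap: 0.0
```

Request:
{"method": "step_arm", "body": {"rows": [[[0, 0, 0], [0, 0, 0], 0], [[0, 0, 0], [0, 0, 0], 0], [[0, 0, 0], [0, 0, 0], 0], [[0, 0, 0], [0, 0, 0], 0], [[0, 0, 0], [0, 0, 0], 0]]}}

```text
t: 5.67
tool_pos: [0.5555, -0.049, 0.0555]
ee_rot: [0.001, 0.224, 0.974, 0.001]
wrist_force: [-1.1, 0.6, 5.5]
finger_gap: -0.0
```

Zero-shift rows creep upward and the force has decayed to 5.5 N. I'll hold with a small downward bias.

Request:
{"method": "step_arm", "body": {"rows": [[[0, 0, 0], [0, 0, 1], 0], [[0, 0, 0], [0, 0, 1], 0], [[0, 0, 0], [0, 0, 1], 0], [[0, 0, 0], [0, 0, 0.7], 0], [[0, 0, 0], [0, 0, 0.7], 0]]}}

```text
t: 6.08
tool_pos: [0.5556, -0.049, 0.0528]
ee_rot: [0.002, 0.225, 0.974, 0.001]
wrist_force: [-3.4, 0.0, 12.2]
finger_gap: 0.0001
```

Request:
{"method": "step_arm", "body": {"rows": [[[0, 0, 0], [0, 0, 0.6], 0], [[0, 0, 0], [0, 0, 0.6], 0], [[0, 0, 0], [0, 0, 0.6], 0], [[0, 0, 0], [0, 0, 0.6], 0], [[0, 0, 0], [0, 0, 0.6], 0]]}}

```text
t: 6.5
tool_pos: [0.5556, -0.0491, 0.0521]
ee_rot: [0.002, 0.225, 0.974, 0.001]
wrist_force: [-4.2, 0.9, 16.1]
finger_gap: 0.0002
```

Request:
{"method": "step_arm", "body": {"rows": [[[0, 0, 0], [0, 0, 0.4], 0], [[0, 0, 0], [0, 0, 0.4], 0], [[0, 0, 0], [0, 0, 0.4], 0], [[0, 0, 0], [0, 0, 0.4], 0], [[0, 0, 0], [0, 0, 0.4], 0]]}}

```text
t: 6.92
tool_pos: [0.5555, -0.0491, 0.0526]
ee_rot: [0.002, 0.225, 0.974, 0.002]
wrist_force: [-3.8, 0.2, 12.2]
finger_gap: 0.0001
```

Request:
{"method": "step_arm", "body": {"rows": [[[0, 0, 0], [0, 0, 0.5], 0], [[0, 0, 0], [0, 0, 0.5], 0], [[0, 0, 0], [0, 0, 0.5], 0], [[0, 0, 0], [0, 0, 0.5], 0], [[0, 0, 0], [0, 0, 0.5], 0]]}}

```text
t: 7.33
tool_pos: [0.5555, -0.0491, 0.0526]
ee_rot: [0.003, 0.225, 0.974, 0.002]
wrist_force: [-3.2, 0.7, 13.3]
finger_gap: -0.0002
```

Request:
{"method": "step_arm", "body": {"rows": [[[0, 0, 0], [0, 0, 0.5], 0], [[0, 0, 0], [0, 0, 0.5], 0], [[0, 0, 0], [0, 0, 0.5], 0], [[0, 0, 0], [0, 0, 0.5], 0], [[0, 0, 0], [0, 0, 0.5], 0]]}}

```text
t: 7.75
tool_pos: [0.5555, -0.0491, 0.0525]
ee_rot: [0.003, 0.225, 0.974, 0.002]
wrist_force: [-3.7, 1.1, 13.0]
finger_gap: 0.0001
```

Request:
{"method": "step_arm", "body": {"rows": [[[0, 0, 0], [0, 0, 0.5], 0], [[0, 0, 0], [0, 0, 0.5], 0], [[0, 0, 0], [0, 0, 0.5], 0], [[0, 0, 0], [0, 0, 0.5], 0], [[0, 0, 0], [0, 0, 0.5], 0]]}}

```text
t: 8.17
tool_pos: [0.5555, -0.0491, 0.0524]
ee_rot: [0.003, 0.225, 0.974, 0.003]
wrist_force: [-3.8, 0.1, 13.6]
finger_gap: -0.0001
```

Request:
{"method": "step_arm", "body": {"rows": [[[0, 0, 0], [0, 0, -2], 0], [[0, 0, 0], [0, 0, -3], 0], [[0, 0, 0], [0, 0, -5], 0], [[0, 0, 0], [0, 0, -10], 0], [[0, 0, 0], [0, 0, -15], 0]]}}

```text
t: 8.58
tool_pos: [0.5537, -0.0492, 0.0876]
ee_rot: [0.001, 0.225, 0.974, 0.002]
wrist_force: [-0.2, 0.3, -0.2]
finger_gap: -0.0003
```

Request:
{"method": "step_arm", "body": {"rows": [[[0, 0, 0], [0, 0, -20], 0], [[0, 0, 0], [0, 0, -25], 0], [[0, 0, 0], [0, 0, -25], 0], [[0, 0, 0], [0, 0, -10], 0], [[0, 0, 0], [0, 0, 0], 0]]}}

```text
t: 9.0
tool_pos: [0.5533, -0.0498, 0.1757]
ee_rot: [0.002, 0.226, 0.974, 0.002]
wrist_force: [0.7, -0.3, -0.2]
finger_gap: -0.0002
```

```bash
python3 d.py; python3 - <<'E'
from h import *
im=robot.get_image("side")
for c,a,bb in blobs(im,255,410,160,280): print("side",c.round(1),a,bb,ray("side",c,.036).round(4))
cv2.imwrite("pics/c3.png",cv2.resize(im[150:290,230:430],(800,560),interpolation=cv2.INTER_CUBIC))
E
```

```text
t 9.0 pos [ 0.5533 -0.0498  0.1757] z axis [ 0.0059  0.0035 -1.    ] F [ 0.67 -0.27 -0.19] gap -0.00016154898611234886 tool shift mm [-0.7  1.2  0. ]
rotvec fix [ 0.0058  0.0038 -0.0042]
side [345.5 201.6] 135 [338 197  16  10] [0.6176 0.0349 0.036 ]
side [363.4 225.4] 174 [355 219  18  13] [ 0.6287 -0.0389  0.036 ]
side [327.3 237.3] 204 [318 231  19  14] [ 0.5539 -0.0507  0.036 ]
```

View pics/c3.png

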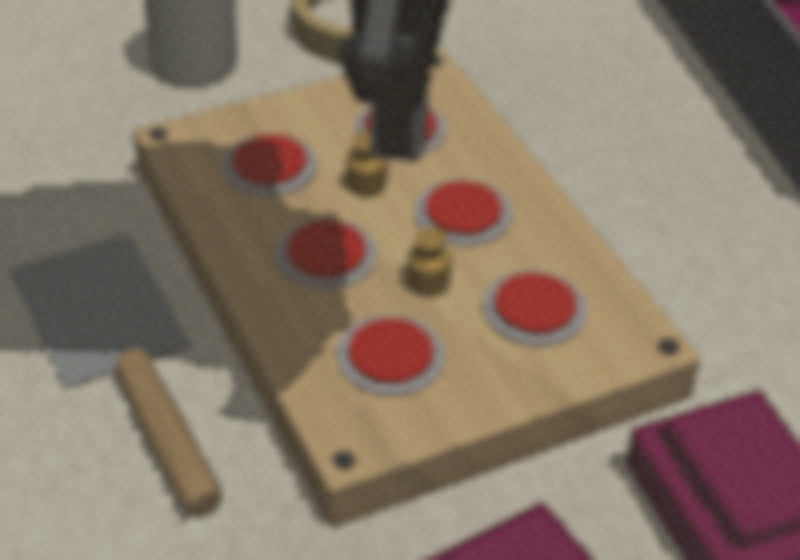

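The pressed cap, at (390,350) in the crop, now sits level in its collar like the others. At 36 mm height it falls on the grid position I expected. Both weights are standing and the hand is clear.

```bash
python3 -c "
from bench import robot
print(robot.finish_job())"
```

```text
the job is handed in; nothing more can be done
None
```

The proud cap was the one in the row nearest the robot, at the end by the plum blocks. I pressed it home with the closed fingertips, then lifted the hand straight up and handed the job in about 9 s into the run.

- **Press:** Force stayed near 2.5 N while the cap slid, then rose once it reached its stop. The force then eased to 5.5 N because rows with no shift let the arm creep up. I pressed again and held about 12–16 N for a little over 2 s. The highest reading was 16.1 N, well under the 40 N limit.
- **Last checks:** In the side picture the cap sits level with the others, within about 1 mm of where a seated cap should be at 36 mm height. The wrist force was back near zero.
- **Surroundings:** In the last picture both brass weights, the spatula and the blocks in view looked undisturbed. Two of the other caps measured the same as before. The other three only got a visual check, since the hand or its shadow covered parts of them.
- **Overshoot:** The approach went about 17 mm too far while still well above the cap, and I corrected it before descending. No check failed.

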